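# Find the stamped crate of cured parts and push it over the dispatch line

### The job

Two identical crates of cured parts stand on the bench, and one of them carries an ink stamp on its underside. Without gripping or lifting anything, press down on the ledge at the near side of each crate to tip it towards the robot, as far as it goes or nearly, and look underneath: first the crate on the robot's left, then the one on its right, letting each settle back flat. Then push the stamped crate away from the robot until the whole of it is over the dispatch line and inside the taped bay (its ledge may overhang the line), flat on the bench; leave the other crate where it was and the bottle, jar and spatula alone.

Things in the scene. Friction and masses are not known exactly. Their poses are not given: they have to be found in the camera images.
- crate_a: White open crate, 110 deep (x) x 140 wide (y) x 80 mm high, about 0.35 kg, weight low. Floor slopes: 0 at the near (-x) wall, 44 mm up at the far end, on 2 stub legs. Origin: centre of footprint, on the bench. x points away from the robot (to 0.28 rad off). Ledge atop near wall: 50 wide, 5 thick, 38 mm out, ending in an upturned lip 8 high, 3 thick; on either side 45 mm of plain wall down to the bench.
- crate_b: The other crate, the same in every way but for the underside. Which crate stands left (+y) and which right (-y) varies.
- crate_a_heel (a point): Middle of the lower near edge of crate_a (55 mm from its origin towards the ledge). The crate rocks about this edge, which stays on the bench, to about 1.1 rad, where the ledge meets the bench; let go, it falls back flat.
- crate_b_heel (a point): The same point of crate_b.
- crate_a_ledge (a point): Where to press: top face of crate_a's ledge, on its centre line, 20 mm out from the near wall, 80 mm above the bench (flush with the rim). About 5 to 14 N starts it tipping, less is needed as it tilts; the point swings down and towards the robot, round the heel.
- crate_b_ledge (a point): The same point of crate_b.
- stamp (a point): Centre of the ink stamp, a solid black disc 84 mm across, in the middle of the sloping underside of the one crate that has it; the other underside is plain. Seen only when the crate is tipped well over towards the robot, from beyond it (+x).
- dispatch_bay: Bay outlined with black tape flat on the bench (1 mm, nothing to bump into). Its near strip, 18 mm wide and 740 mm long, is the dispatch line; the bay reaches 185 mm beyond it. Origin: the middle of the line's far edge; x points into the bay, away from the robot, y along the line (+-370 mm).
- resin_bottle: Amber bottle, 60 mm across, 150 mm high, loose; origin at the centre of its foot. A bystander.
- sample_jar: Jar, 56 mm across, 70 mm high, loose; origin at the centre of its foot. A bystander.
- spatula: Spatula, 160 mm long, lying loose on the bench; x along it. A bystander.

How it is judged:
On the way, in this order (a step that is already met when the one before it is completed fails the run):
1. the crate on the robot's left is tipped far over (above 0.8 rad) towards the robot (((angle between crate_a's own z axis and vertical above 0.8 rad and world y of crate_a above 0 m) or (angle between crate_b's own z axis and vertical above 0.8 rad and world y of crate_b above 0 m))), for 0.3 s.
2. with the left crate flat again, the crate on the right is tipped in the same way (((angle between crate_a's own z axis and vertical above 0.8 rad and world y of crate_a below 0 m and angle between crate_b's own z axis and vertical below 0.05 rad) or (angle between crate_b's own z axis and vertical above 0.8 rad and world y of crate_b below 0 m and angle between crate_a's own z axis and vertical below 0.05 rad))), for 0.3 s.
At the end, for the whole second after the job is handed in: The stamped crate lies flat and at rest in the bay: origin 52 to 130 mm past the line's far edge, within 300 mm of its middle along the line, near wall at most 5 mm short of that edge. The other crate is flat, within 40 mm of its start (x of crate_a in the frame of dispatch_bay between 0.052 and 0.13 m and x of crate_a_heel in the frame of dispatch_bay above -0.005 m and y of crate_a in the frame of dispatch_bay between -0.3 and 0.3 m and angle between each of crate_a, crate_b's own z axis and vertical below 0.05 rad and height (world z) of each of crate_a, crate_b below 0.006 m and distance of crate_b from where it was at the start of the episode below 0.04 m and linear speed of each of crate_a, crate_b below 0.01 m/s); the robot touches nothing.
It fails at once if a crate is lifted or carried: its lower near edge leaves the bench by more than 20 mm (height (world z) of any of crate_a_heel, crate_b_heel above 0.02 m).
It fails at once if a crate is overturned (angle between any of crate_a, crate_b's own z axis and vertical above 1.45 rad).
It fails at once if the bottle, the jar or the spatula is disturbed (moved over 30 mm) (distance of any of resin_bottle, sample_jar, spatula from where it was at the start of the episode above 0.03 m).
It also fails if it takes over 72 s, if anything falls off the work surface, if the arm or the gripper's body presses on something with over 40 N, if the wrist force passes 120 N, or if a joint passes its speed limit or range.

### The arm

A 6-joint arm with a two-finger parallel gripper is mounted at the origin on the work surface. World frame = base frame: x ahead of the robot, y to its left, z up, the work surface at z = 0. Lengths are in m, angles in rad, forces in N, time in s.
With the tool pointing down it reaches from about 0.375 to 0.9 m from the base axis. Payload 3.1 kg.
Tool frame: the origin (TCP) lies at the very end of the fingers, on their centre line; the grasp point (between the pads) lies 19 mm behind it; z points along the fingers, y is the line along which they close (so a half turn about z gives the same grasp; the last joint's range is limited). The gripper opens to 85 mm and grips with 20 to 120 N. Pads are 22 mm wide; open, the fingers measure 114 mm over their backs; the gripper's body (76 mm by 85 mm) begins 54 mm behind the grasp point. The pads swing forward as they close: fully open they stand 13 mm farther back than shut.
Start: joints at [-1.363, 0.527, 1.433, -0, 1.181, -0.178], TCP at [0.235, -0.579, 0.231] pointing down, gripper open.
Joint ranges: [-3.08, 3.08], [-0.75, 2.2], [0.22, 2.44], [-1.43, 4.57], [0, 2.65], [-2.85, 2.85]. Speed limits (rad/s): [2.79, 2.79, 3.14, 3.14, 3.14, 3.14].

### API

Orientations are given as a unit quaternion [x, y, z, w].
In Python, from plant import arm, camera gives the robot as it stands. The module is installed in compiled form; this text tells all that it offers.
- The arm moves only by the tool drive_tool, never from a script. Its argument "motion" is a list that holds one entry, the list of rows, each a list of 6 numbers: the shift along the tool's x, y, z as a fraction of full scale, then the turn, a rotation vector about the tool's x, y, z as a fraction of full scale. A call has 1 to 5 rows; each row shifts and turns the commanded pose from where the row before left it, along the tool's axes as they then stand; what a row does not reach is not made up. Full scale, the value 1, is 1 m for a shift and 6 degrees for a turn. A row lasts 1/12 s, in which the tool goes at most 41.7 mm and 7.16 degrees, less where a joint would pass 70% of its speed; a pose out of reach is approached as far as the arm can. A call with a number of a shift or a turn outside -1 to 1 is refused whole. A call with a gripper value outside its range is refused whole. "gripper" is the closure, from 0 (fully open) to 1 (shut), set as the call begins (left out, the last holds). The fingers move at their own pace and stop on an object; "grip_force" is the grip in N (left out, the last holds). Time passes only in rows, so rows that do not move let the fingers close. It gives the time, the measured TCP pose, the force, the opening and the grip force at its end, in the units of the state.
- arm.get_obs(): the state, without advancing time (a new reading comes with each control period).
- camera(name): name is "side" or "top" or "wrist"; returns a dict with "color" (420x560x3 uint8, red, green, blue), "mtx" (3x3 intrinsics, pixels), "k1" (the pictures are not rectified: a ray, as slopes to the right and down, at radius r is drawn at 1 + k1 r^2 times it, then the intrinsics apply), "R" (3x3) and "t" (3): a world point X has camera coordinates R X + t. Camera axes: x right, y down, z forward; pixel columns grow to the right and rows downward; lengths in m; the calibration is good to about 2 mm. A picture is of the moment at which its call begins. There is no depth.
- arm.finish_job(): hands the job in; it is judged then, once.
The state is a dict: "clock": time; "joint_positions": joint angles; "joint_velocities": joint speeds; "joint_efforts": joint torques, N m; "eef_pos": TCP position; "orientation": TCP orientation; "ft_force": force on the tool from outside, world axes, zero at the start; "wrist_torque": the same for the moment, N m; "grip_width": opening from 0.0 (shut) to 1.0 (fully open); "grip_force": force on a finger pad.
Only numpy, scipy, OpenCV 4.12 (cv2) and the standard library are available. Lean on these libraries where they do the work, as an engineer would, in place of code of your own. Each camera call takes 0.05 s, during which the arm holds its last target. There are 200 camera calls.

## Working session

There is one attempt and no reset: what is moved stays moved. The work goes in short steps, Python scripts to look and compute and a tool call to move; the robot and the scene stay as the last step left them, time stands still between calls to the robot, and variables do not carry over. Pictures are saved under pics/ and viewed, at most 12 in all, crops included, and the job is handed in when it is done.

Besides the shell and the picture viewer there is one more tool, called after ">>>" in YAML: its name, and indented under it one key for each argument. drive_tool: Moves the arm, as the interface text tells. Its arguments: {"type":"object","properties":{"motion":{"type":"array","items":{"type":"array","items":{"type":"array","items":{"type":"number","minimum":-1,"maximum":1}}}},"gripper":{"type":"number"},"grip_force":{"type":"number"}},"required":["motion"]}

```bash
mkdir -p pics
cat > h.py <<'E'
import numpy as np, cv2
from plant import arm, camera
from scipy.spatial.transform import Rotation as Ro
def ray(c,u,v):
    K=np.array(c["mtx"],float); k=float(c["k1"])
    p=np.array([(u-K[0,2])/K[0,0],(v-K[1,2])/K[1,1]]); q=p.copy()
    for _ in range(30): q=p/(1+k*(q@q))
    R=np.array(c["R"]);t=np.array(c["t"])
    return -R.T@t, R.T@np.array([q[0],q[1],1])
def onz(c,u,v,z):
    o,d=ray(c,u,v); return o+d*(z-o[2])/d[2]
def save(c,n): cv2.imwrite(f"pics/{n}.png",c["color"][:,:,::-1])
E
python3 - <<'E'
from h import *
o=arm.get_obs(); print({k:np.round(v,3) for k,v in o.items()}); print(Ro.from_quat(o["orientation"]).as_matrix().round(3))
ims=[]
for n in("side","top"):
    c=camera(n); ims.append(c); print(n,c["k1"],(-np.array(c["R"]).T@c["t"]).round(3),np.array(c["R"]).round(2).tolist()); save(c,n+"0")
E
```

```text
{'clock': np.float64(0.0), 'joint_positions': array([-1.363,  0.528,  1.434, -0.   ,  1.181, -0.178]), 'joint_velocities': array([-0.   ,  0.001, -0.001,  0.001,  0.   ,  0.   ]), 'joint_efforts': array([-0.0000e+00, -4.4235e+01, -1.7803e+01, -0.0000e+00,  8.0000e-03,
       -0.0000e+00]), 'eef_pos': array([ 0.235, -0.578,  0.23 ]), 'orientation': array([ 0.981,  0.192, -0.   , -0.001]), 'ft_force': array([ 0.168,  0.458, -0.145]), 'wrist_torque': array([ 0.014, -0.021,  0.039]), 'grip_force': np.float64(0.0), 'grip_width': np.float64(1.001)}
[[ 0.926  0.376 -0.   ]
 [ 0.376 -0.926  0.002]
 [ 0.    -0.002 -1.   ]]
side -0.055512656195007413 [-0.118  0.894  1.144] [[-0.82, -0.57, 0.02], [-0.4, 0.56, -0.72], [0.4, -0.6, -0.69]]
top -0.19122314450252034 [ 0.181 -0.007  1.591] [[0.03, -1.0, 0.0], [-0.98, -0.03, -0.21], [0.21, 0.01, -0.98]]
```

View pics/top0.png

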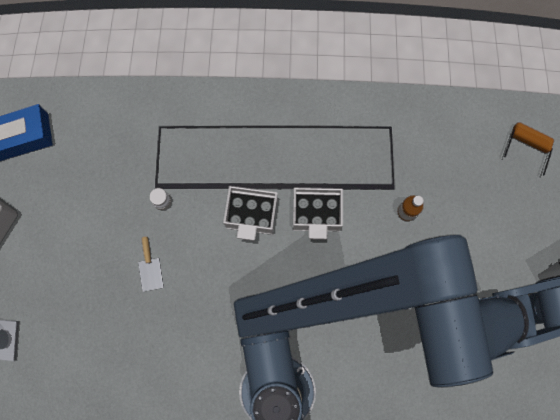

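View pics/side0.png

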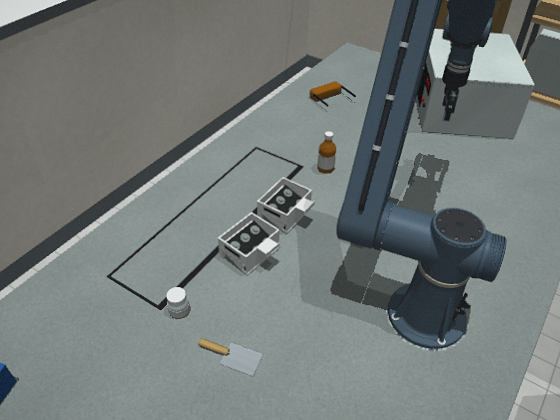

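The top view shows the left crate at (250,210) with its ledge at (247,232), and the right crate at (318,207) with its ledge at (318,231). The jar is at (160,198), the bottle at (410,208), the spatula at (150,265) and the dispatch line at row ~187. The side view shows both crates with their ledges towards the robot, at (268,248) and (305,205).

Run:
```python
from h import *
c=camera("top"); im=c["color"]
hsv=cv2.cvtColor(im,cv2.COLOR_RGB2HSV)
m=((hsv[:,:,2]>175)&(hsv[:,:,1]<40)).astype(np.uint8); m[:180]=0; m[260:]=0;m[:,:215]=0;m[:,360:]=0
cs,_=cv2.findContours(m,cv2.RETR_EXTERNAL,cv2.CHAIN_APPROX_NONE)
for k in cs:
    if cv2.contourArea(k)<100: continue
    b=cv2.boundingRect(k); print("blob",b,cv2.contourArea(k))
    P=np.array([onz(c,u,v,.08)[:2] for u,v in k[:,0]],np.float32)
    hull=cv2.convexHull(P)[:,0]; ap=cv2.approxPolyDP(hull.reshape(-1,1,2),.008,True)[:,0]; print(ap.round(3).tolist())
# line far edge / bay
for u,v in [(160,127),(391,128),(156,188),(394,188),(275,187)]: print("tape",u,v,onz(c,u,v,0).round(3))
g=im[:,:,:].max(2)
for u in(200,230,345,380): 
    r=[v for v in range(175,200) if g[v,u]<60]; print(u,r[0],r[-1],onz(c,u,r[0]-.5,0).round(3),onz(c,u,r[-1]+.5,0).round(3))
for n,u,v,z in [("jar",160,194,.07),("bottletop",417,202,.15),("spat",146,238,.01),("spat2",152,289,.002)]: print(n,onz(c,u,v,z).round(3))
w=camera("wrist"); o=arm.get_obs(); R=Ro.from_quat(o["orientation"]).as_matrix(); p=np.array(o["eef_pos"])
Rw=np.array(w["R"]); cp=-Rw.T@w["t"]
print("wristcam in tool",(R.T@(cp-p)).round(4),"axes(cols=cam xyz in tool)\n",(R.T@Rw.T).round(3),w["mtx"],w["k1"])
cv2.imwrite("pics/crop.png",cv2.resize(im[170:260,210:370,::-1],None,fx=4.5,fy=4.5,interpolation=cv2.INTER_CUBIC))
```

```text
blob (236, 224, 21, 16) 197.5
[[0.4729999899864197, 0.1340000033378601], [0.4350000023841858, 0.12600000202655792], [0.4309999942779541, 0.08299999684095383], [0.4690000116825104, 0.07599999755620956]]
blob (309, 189, 33, 49) 186.0
[[0.5860000252723694, -0.16599999368190765], [0.5839999914169312, -0.09600000083446503], [0.44200000166893005, -0.07900000363588333], [0.4440000057220459, -0.12099999934434891], [0.47999998927116394, -0.16699999570846558]]
tape 160 127 [0.793 0.401 0.   ]
tape 391 128 [ 0.814 -0.332  0.   ]
tape 156 188 [0.593 0.395 0.   ]
tape 394 188 [ 0.617 -0.338  0.   ]
tape 275 187 [0.607 0.028 0.   ]
200 184 188 [0.611 0.259 0.   ] [0.595 0.258 0.   ]
230 184 199 [0.614 0.166 0.   ] [ 0.563  0.163 -0.   ]
345 184 188 [ 0.626 -0.186  0.   ] [ 0.61  -0.186 -0.   ]
380 185 188 [ 0.627 -0.294  0.   ] [ 0.614 -0.294 -0.   ]
jar [0.557 0.364 0.07 ]
bottletop [ 0.538 -0.372  0.15 ]
spat [0.434 0.41  0.01 ]
spat2 [0.282 0.382 0.002]
wristcam in tool [ 0.0769  0.0011 -0.1432] axes(cols=cam xyz in tool)
 [[-0.    -0.955 -0.297]
 [ 1.    -0.     0.   ]
 [-0.    -0.297  0.955]] [[328.67807828   0.         279.63005907]
 [  0.         328.67807828 203.74624503]
 [  0.           0.           1.        ]] 0.010029852748666296
```

View pics/crop.png

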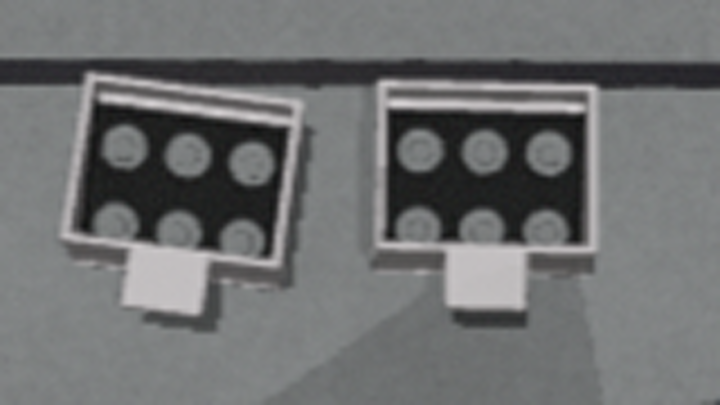

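```bash
cat > geo.py <<'E'
import numpy as np
from scipy.spatial.transform import Rotation as Ro
K=328.68;cx,cy=279.6,203.7
def boxpts(x,y,z0,z1,n=7):
    g=np.linspace(-1,1,n); P=[]
    for z in np.linspace(z0,z1,max(4,int((z1-z0)/.012))):
        for a in g:
            P+=[(x*a,y,-z),(x*a,-y,-z),(x,y*a,-z),(-x,y*a,-z)]
    return np.array(P)
B=np.vstack([boxpts(.011,.0145,.0,.073),boxpts(.042,.043,.073,.28)])
CAM=boxpts(.012,.02,.12,.16)+[.077,0,0]
TC=np.array([.0769,.001,-.1432]); RC=np.array([[0,-.955,-.297],[1,0,0],[0,-.297,.955]])
a=np.linspace(0,2*np.pi,16,endpoint=False); mid=np.array([.055,0,.022]); e1=np.array([.11,0,.044])/np.hypot(.11,.044)
D=np.array([mid]+[mid+r*(np.cos(t)*e1+np.sin(t)*np.array([0,1,0])) for r in(.02,.04) for t in a])
nrm=np.array([.044,0,-.11])/np.hypot(.11,.044)
def evalp(th,out,py,R):
    C=Ro.from_euler('y',-th).as_matrix()
    c=C@[-out,py,.081]
    P=np.vstack([B,CAM])@R.T
    # raise along ledge normal until tip clear of ledge
    n=C[:,2]; lo=(P[:60]@n).min(); tcp=c-n*lo
    W=P+tcp; L=W@C
    marg=.004
    inb=(L[:,0]>-marg)&(L[:,0]<.11+marg)&(abs(L[:,1])<.07+marg)&(L[:,2]>0)&(L[:,2]<.08+marg)
    led=(L[:,0]>-.04)&(L[:,0]<0)&(abs(L[:,1])<.026)&(L[:,2]>.074)&(L[:,2]<.0795)
    if inb.any() or led.any() or W[:,2].min()<.006: return None
    cp=tcp+R@TC; Rc=R@RC
    X=D@C.T; d=cp-X; dist=np.linalg.norm(d,axis=1); s=(d@(C@nrm))/dist
    v=(X-cp)@Rc; u=K*v[:,0]/v[:,2]+cx; w=K*v[:,1]/v[:,2]+cy
    vis=(s>.1)&(v[:,2]>.02)&(u>5)&(u<555)&(w>5)&(w<415)
    return vis.sum(),(s*vis).sum(),tcp,cp
def tool(el,az,roll):
    b=np.array([np.cos(el)*np.cos(az),np.cos(el)*np.sin(az),np.sin(el)]); z=-b
    x=np.array([1,0,0])-z*z[0]; x/=np.linalg.norm(x); y=np.cross(z,x)
    return np.c_[x,y,z]@Ro.from_euler('z',roll).as_matrix()
E
cat > srch.py <<'E'
from geo import *
res=[]
for th in(.85,.95,1.05):
 for out in(.012,.022):
  for py in(0,.012,.02):
   for el in np.radians(range(5,90,7)):
    for az in np.radians(range(0,181,10)):
     for roll in np.radians(range(-80,81,20)):
      r=evalp(th,out,py,tool(el,az,roll))
      if r and r[0]>3: res.append((r[0],round(r[1],2),th,out,py,*np.degrees([el,az,roll]).round(),r[2].round(3),r[3].round(3)))
res.sort(key=lambda r:-r[1]); print(len(res))
for r in res[:25:2]: print(*r)
print("high elevation:")
for r in sorted([r for r in res if r[0]>=8],key=lambda r:-r[5])[:10]: print(*r)
E
time python3 srch.py
python3 - <<'E'
from h import *
c=camera("top")
def q(l,z): return [onz(c,210+(u-2)/4.5,170+(v-2)/4.5,z)[:2].round(3).tolist() for u,v in l]
print("L rim",q([(87,73),(302,101),(278,267),(64,238)],.08)); print("L ledge",q([(122,303),(202,315)],.088))
print("R rim",q([(378,82),(598,87),(598,250),(378,245)],.08)); print("R ledge",q([(446,308),(526,310)],.088))
E
```

```text
0
high elevation:
L rim [[0.585, 0.16], [0.571, 0.021], [0.462, 0.032], [0.476, 0.169]]
L ledge [[0.434, 0.129], [0.428, 0.079]]
R rim [[0.585, -0.028], [0.587, -0.17], [0.48, -0.171], [0.478, -0.031]]
R ledge [[0.438, -0.075], [0.438, -0.125]]
real	0m11.530s
user	0m12.087s
sys	0m0.061s
```

```bash
cat > srch2.py <<'E'
import geo
from geo import *
body=boxpts(.042,.043,.073,.28)
fin=boxpts(.011,.0073,.013,.073)
res=[]
for sg in(1,-1):                      # contacting open finger at tool y = sg*.05
 f1=fin+[0,sg*.05,0]; f2=fin-[0,sg*.05,0]
 sh=np.array([0,sg*.05,-.013])
 # express about contact finger tip so that evalp's first 60 points are that tip
 geo.B=np.vstack([f1,f2,body])-sh; geo.CAM=boxpts(.012,.02,.12,.16)+[.077,0,0]-sh; geo.TC=np.array([.0769,.001,-.1432])-sh
 for th in(.85,1.0):
  for out in(.012,.022):
   for py in(0,.015):
    for el in np.radians(range(0,80,8)):
     for az in np.radians(range(0,181,12)):
      for roll in np.radians(range(-90,91,15)):
       r=evalp(th,out,py,tool(el,az,roll))
       if r and r[0]>3: res.append((r[0],round(r[1],2),sg,th,out,py,*np.degrees([el,az,roll]).round(),r[2].round(3),r[3].round(3)))
res.sort(key=lambda r:-r[1]); print(len(res))
for r in res[:30:3]: print(*r)
print("high el")
for r in sorted([r for r in res if r[0]>=8],key=lambda r:-r[6])[:10]: print(*r)
E
time python3 srch2.py
```

```text
0
high elgeo.py:34: RuntimeWarning: invalid value encountered in divide
  x=np.array([1,0,0])-z*z[0]; x/=np.linalg.norm(x); y=np.cross(z,x)

real	0m9.627s
user	0m10.167s
sys	0m0.060s
```

```bash
cat >> geo.py <<'E'
def diag(th,out,py,R):
    C=Ro.from_euler('y',-th).as_matrix(); c=C@[-out,py,.081]
    P=np.vstack([B,CAM])@R.T; n=C[:,2]; lo=(P[:60]@n).min(); tcp=c-n*lo; W=P+tcp; L=W@C; m=.002
    inb=(L[:,0]>-m)&(L[:,0]<.11+m)&(abs(L[:,1])<.07+m)&(L[:,2]>0)&(L[:,2]<.08+m)
    led=(L[:,0]>-.04)&(L[:,0]<0)&(abs(L[:,1])<.026)&(L[:,2]>.074)&(L[:,2]<.0795)
    cp=tcp+R@TC; Rc=R@RC; X=D@C.T; d=cp-X; s=(d@(C@nrm))/np.linalg.norm(d,axis=1)
    v=(X-cp)@Rc; u=K*v[:,0]/v[:,2]+cx; w=K*v[:,1]/v[:,2]+cy
    print(inb.nonzero()[0].tolist()[:12],inb.sum(),led.sum(),"zmin",W[:,2].min().round(3),"cam",cp.round(3),"s",s[[0]].round(2),s.max().round(2),"pix",u[0].round(),w[0].round())
E
python3 - <<'E'
import geo
from geo import *
fin=boxpts(.011,.0073,.013,.073)
for sg in(1,-1):
 sh=np.array([0,sg*.05,-.013])
 geo.B=np.vstack([fin+[0,sg*.05,0],fin-[0,sg*.05,0],boxpts(.042,.043,.073,.28)])-sh; geo.CAM=boxpts(.012,.02,.12,.16)+[.077,0,0]-sh; geo.TC=np.array([.0769,.001,-.1432])-sh
 print(sg,len(fin))
 for th in (.85,1.0):
  for az in(60,70,80,90):
   for el in (5,15,25): print(th,az,el,end=' '); geo.diag(th,.02,.018,tool(np.radians(el),np.radians(az),0))
E
```

```text
1 140
0.85 60 5 [86, 90, 94, 98, 109, 114, 118, 122, 125, 126, 129, 130] 31 0 zmin -0.054 cam [0.041 0.097 0.012] s [0.32] 0.48 pix 505.0 -19.0
0.85 60 15 [86, 90, 94, 105, 109, 114, 118, 122, 126, 129, 130, 133] 24 0 zmin -0.053 cam [0.042 0.106 0.027] s [0.28] 0.41 pix 522.0 -6.0
0.85 60 25 [58, 81, 86, 90, 109, 114, 118, 122, 137, 296, 298, 300] 21 0 zmin -0.048 cam [0.042 0.113 0.044] s [0.22] 0.33 pix 535.0 8.0
0.85 70 5 [114, 118, 122, 126, 130, 137, 296, 300, 302, 304, 306] 11 0 zmin -0.056 cam [0.029 0.118 0.011] s [0.18] 0.26 pix 471.0 -8.0
0.85 70 15 [86, 90, 109, 114, 118, 122, 137, 296, 298, 300, 302, 304] 13 0 zmin -0.056 cam [0.03  0.125 0.028] s [0.15] 0.21 pix 487.0 3.0
0.85 70 25 [296, 300, 302, 304, 306, 332, 334] 7 0 zmin -0.051 cam [0.03  0.129 0.048] s [0.09] 0.13 pix 499.0 11.0
0.85 80 5 [302, 304, 306] 3 0 zmin -0.059 cam [0.013 0.137 0.01 ] s [0.06] 0.08 pix 446.0 12.0
0.85 80 15 [304, 306] 2 0 zmin -0.057 cam [0.014 0.142 0.03 ] s [0.02] 0.03 pix 459.0 17.0
0.85 80 25 [300, 304, 306] 3 0 zmin -0.051 cam [0.013 0.144 0.053] s [-0.04] -0.03 pix 469.0 18.0
0.85 
[... 3721 characters left out ...]
137, 282, 286, 290, 294, 301, 305] 31 0 zmin 0.027 cam [0.023 0.085 0.125] s [-0.01] -0.01 pix 202.0 20.0
1.0 80 5 [282, 286, 290, 301, 305] 5 0 zmin 0.028 cam [0.006 0.128 0.097] s [-0.09] -0.07 pix 202.0 17.0
1.0 80 15 [282, 286, 290, 301, 305, 318] 6 0 zmin 0.027 cam [0.008 0.116 0.114] s [-0.11] -0.08 pix 211.0 25.0
1.0 80 25 [282, 286, 290, 301, 305, 314] 6 0 zmin 0.027 cam [0.006 0.101 0.13 ] s [-0.15] -0.11 pix 214.0 25.0
1.0 90 5 [] 0 0 zmin 0.027 cam [-0.013  0.143  0.096] s [-0.21] -0.16 pix 216.0 38.0
1.0 90 15 [286] 1 0 zmin 0.027 cam [-0.013  0.131  0.117] s [-0.24] -0.19 pix 220.0 36.0
1.0 90 25 [282, 305] 2 0 zmin 0.027 cam [-0.013  0.114  0.135] s [-0.27] -0.21 pix 222.0 34.0
```

```bash
cat > de.py <<'E'
from geo import *
from scipy.optimize import differential_evolution as DE
import sys
def pts(g):  # gripper opening g (m): finger boxes
    back=.013*g/.085
    fs=[]
    for s in(1,-1): fs.append(boxpts(.011,.0073,back,.073,5)+[0,s*(g/2+.0073),0])
    return np.vstack(fs+[boxpts(.038,.0425,.073,.28,5),boxpts(.012,.02,.125,.16,3)+[.077,0,0]]),back
def geom(p,th):
    out,py,along,g,s,rx,ry,rz=p; s=1 if s>0 else -1
    R=Ro.from_rotvec([rx,ry,rz]).as_matrix()
    P,back=pts(g); C=Ro.from_euler('y',-th).as_matrix()
    # finger point placed over ledge point, then raised along the ledge normal
    q=R@np.array([0,s*(g/2+.0073),-back-along]); c=C@[-out,py,.080]; tcp=c-q
    W=P@R.T+tcp; L=W@C
    onl=(L[:,0]<0)&(L[:,0]>-.038)&(abs(L[:,1])<.025)
    if not onl.any(): return None
    up=.080-L[onl,2].min(); W=W+C[:,2]*up; L[:,2]+=up; tcp=tcp+C[:,2]*up
    return R,C,tcp,W,L
def cost(p,th,full=False):
    r=geom(p,th)
    if r is None: return 50.
    R,C,tcp,W,L=r
    d=np.minimum.reduce([L[:,0]+.002,.112-L[:,0],.072-abs(L[:,1]),L[:,2],.082-L[:,2]])
    # hollow interior
    inn=np.minimum.reduce([L[:,0]-.006,.104-L[:,0],.064-abs(L[:,1]),L[:,2]-.4*L[:,0]-.035])
    d=np.where(inn>0,0,d)
    pen=np.clip(d,0,None).max()+np.clip(.004-W[:,2],0,None).max()
    # lip
    lp=(L[:,0]>-.0385)&(L[:,0]<-.0345)&(abs(L[:,1])<.026)&(L[:,2]<.088)&(L[:,2]>.075)
    pen+=.01*lp.any()
    cp=tcp+R@TC; Rc=R@RC; X=D@C.T; dd=cp-X; s=(dd@(C@nrm))/np.linalg.norm(dd,axis=1)
    v=(X-cp)@Rc; u=K*v[:,0]/v[:,2]; w=K*v[:,1]/v[:,2]
    off=np.clip(abs(u)-270,0,None)/K+np.clip(abs(w)-200,0,None)/K+5*(v[:,2]<.02)
    k=np.sort(-s+2*off)[:10].mean()
    if full: return pen,k,s.max(),off.min(),cp,tcp,R,u[0]+cx,w[0]+cy,(off==0).sum(),W[:,2].min()
    return k+100*pen
if __name__=="__main__":
    for th in(1.08,.95):
      for seed in(0,1):
        r=DE(cost,[(.002,.034),(-.024,.024),(0,.06),(0,.085),(-1,1)]+[(-3.6,3.6)]*3,args=(th,),seed=seed,maxiter=250,popsize=14,tol=1e-6,polish=False,workers=1)
        f=cost(r.x,th,True); print(th,seed,round(r.fun,3),"p",r.x.round(3).tolist()); print([np.round(x,3).tolist() for x in f])
E
time timeout 560 python3 de.py
```

```text
1.08 0 -0.192 p [0.009, -0.007, 0.009, 0.0, 0.498, 3.107, -0.0, -0.469]
[0.0, -0.192, 0.254, 0.0, [0.027, -0.001, 0.141], [-0.088, 0.0, 0.027], [[0.955, -0.0, -0.295], [0.0, -1.0, 0.001], [-0.295, -0.001, -0.955]], 276.596, 82.278, 33, 0.024]
1.08 1 -0.192 p [0.003, -0.006, 0.015, 0.0, 0.622, 3.106, 0.0, -0.469]
[0.0, -0.192, 0.254, 0.0, [0.027, 0.001, 0.141], [-0.088, 0.002, 0.027], [[0.955, 0.0, -0.295], [0.0, -1.0, 0.0], [-0.295, -0.0, -0.955]], 282.14, 82.271, 33, 0.024]
0.95 0 -0.192 p [0.017, -0.009, 0.0, 0.001, 0.963, 3.069, 0.0, -0.669]
[0.0, -0.192, 0.254, 0.0, [0.045, -0.002, 0.137], [-0.084, -0.001, 0.038], [[0.909, 0.0, -0.416], [0.0, -1.0, -0.0], [-0.416, -0.0, -0.909]], 270.413, 82.342, 33, 0.034]
0.95 1 -0.192 p [0.003, -0.008, 0.015, 0.0, 0.122, 3.069, -0.0, -0.67]
[0.0, -0.192, 0.254, 0.0, [0.045, -0.001, 0.137], [-0.084, -0.0, 0.038], [[0.909, -0.0, -0.417], [-0.0, -1.0, -0.0], [-0.417, 0.0, -0.909]], 273.989, 82.275, 33, 0.034]
real	2m8.318s
user	2m8.528s
sys	0m0.100s
```

Run:
```python
from de import *
th=1.0
for ln in (5,8,11,14,17,20,23):
  for out in(.012,.022):
    a=np.radians(ln); Rm=np.array([[np.cos(a),0,-np.sin(a)],[0,-1,0],[-np.sin(a),0,-np.cos(a)]])
    p=[out,0,0.0,0,1,*Ro.from_matrix(Rm).as_rotvec()]
    f=cost(p,th,True); L=geom(p,th)[4]
    i=(L[:,0]>0)&(L[:,0]<.125)&(abs(L[:,1])<.07)
    print(ln,out,"pen",f[0].round(4),"smax",f[2].round(3),"s10",round(-f[1],3),"tcp",f[5].round(3),"cam",f[4].round(3),"row",f[8].round(),"nvis",f[9],"min rim clearance",(L[i,2].min()-.08).round(3) if i.any() else None)
```

```text
5 0.012 pen 0.0 smax -0.167 s10 -0.182 tcp [-0.082  0.007  0.038] cam [0.007 0.006 0.174] row 55.0 nvis 33 min rim clearance 0.007
5 0.022 pen 0.0 smax -0.202 s10 -0.221 tcp [-0.087  0.007  0.03 ] cam [0.002 0.006 0.166] row 34.0 nvis 28 min rim clearance -0.0
8 0.012 pen 0.0 smax -0.122 s10 -0.133 tcp [-0.082  0.007  0.039] cam [0.014 0.006 0.17 ] row 58.0 nvis 33 min rim clearance 0.006
8 0.022 pen 0.0 smax -0.156 s10 -0.171 tcp [-0.088  0.007  0.03 ] cam [0.008 0.006 0.161] row 38.0 nvis 28 min rim clearance -0.008
11 0.012 pen 0.0 smax -0.076 s10 -0.083 tcp [-0.082  0.007  0.039] cam [0.02  0.006 0.165] row 62.0 nvis 33 min rim clearance 0.002
11 0.022 pen 0.0 smax -0.107 s10 -0.118 tcp [-0.088  0.007  0.03 ] cam [0.015 0.006 0.156] row 43.0 nvis 32 min rim clearance -0.015
14 0.012 pen 0.0 smax -0.027 s10 -0.03 tcp [-0.083  0.007  0.039] cam [0.027 0.006 0.159] row 67.0 nvis 33 min rim clearance -0.002
14 0.022 pen 0.0 smax -0.057 s10 -0.063 tcp [-0.088  0.007  0.03 ] cam [0.021 0.006 0.151] row 50.0 nvis 33 min rim clearance -0.034
17 0.012 pen 0.0 smax 0.054 s10 0.043 tcp [-0.083  0.007  0.039] cam [0.033 0.006 0.153] row 74.0 nvis 33 min rim clearance -0.006
17 0.022 pen 0.0 smax -0.005 s10 -0.005 tcp [-0.088  0.007  0.03 ] cam [0.027 0.006 0.145] row 59.0 nvis 33 min rim clearance -0.041
20 0.012 pen 0.0037 smax 0.183 s10 0.144 tcp [-0.083  0.007  0.039] cam [0.038 0.006 0.147] row 82.0 nvis 33 min rim clearance -0.025
20 0.022 pen 0.0009 smax 0.14 s10 0.104 tcp [-0.088  0.007  0.031] cam [0.033 0.006 0.139] row 70.0 nvis 33 min rim clearance -0.049
23 0.012 pen 0.0119 smax 0.325 s10 0.253 tcp [-0.083  0.007  0.039] cam [0.044 0.006 0.141] row 92.0 nvis 33 min rim clearance -0.044
23 0.022 pen 0.0098 smax 0.313 s10 0.23 tcp [-0.088  0.007  0.031] cam [0.038 0.006 0.132] row 83.0 nvis 33 min rim clearance -0.056
```

```bash
cat > de2.py <<'E'
from de import *
t=np.linspace(0,1,41)
wall=[]
for z in(.080,.070,.058,.045):
    wall+= [np.c_[0*t+.109,-.07+.14*t,0*t+z]]
for z in (.080,.06,.03): wall+=[np.c_[.11*t,0*t+s*.069,0*t+z] for s in(1,-1)]+[np.c_[0*t+.001,-.07+.14*t,0*t+z]]
wall+=[np.c_[.11*t,0*t+y,.4*.11*t+.03] for y in(-.05,-.03,0,.03,.05)]
wall=np.vstack(wall)
BX,BY=.038,.0425
def boxdep(Q,lo,hi): return np.minimum.reduce([*(Q-lo).T,*(hi-Q).T])
def rev(p,th):
    r=geom(p,th)
    if r is None: return 9
    R,C,tcp,W,L=r; Q=(wall@C.T-tcp)@R
    g=p[3]; back=.013*g/.085
    d=[boxdep(Q,np.array([-BX,-BY,-.30]),np.array([BX,BY,-.073]))]
    for s in(1,-1):
        y=s*(g/2+.0073); d.append(boxdep(Q,np.array([-.011,y-.0073,-.08]),np.array([.011,y+.0073,-back])))
    return max(0,np.max(d))
def cost2(p,th): return cost(p,th)+100*rev(p,th)
if __name__=="__main__":
    for bx,by in((.038,.0425),(.0425,.038)):
      BX,BY=bx,by
      for th in(1.08,.9):
        r=DE(cost2,[(.002,.034),(-.024,.024),(0,.06),(0,.085),(-1,1)]+[(-3.6,3.6)]*3,args=(th,),seed=3,maxiter=260,popsize=14,tol=1e-6,polish=False)
        f=cost(r.x,th,True); print(bx,th,round(r.fun,3),rev(r.x,th),"p",r.x.round(3).tolist()); print([np.round(x,3).tolist() for x in f],flush=True)
E
time timeout 570 python3 de2.py
```

```text
0.038 1.08 -0.13 3.782519036391041e-07 p [0.005, -0.013, 0.011, 0.0, 0.332, 3.066, 0.01, -0.415]
[0.0, -0.13, 0.169, 0.0, [0.025, -0.0, 0.146], [-0.088, -0.006, 0.029], [[0.964, 0.013, -0.266], [-0.0, -0.999, -0.048], [-0.266, 0.047, -0.963]], 261.908, 77.416, 33, 0.025]
0.038 0.9 -0.13 0 p [0.017, 0.003, 0.0, 0.0, -0.379, -3.095, -0.012, 0.709]
[0.0, -0.13, 0.169, 0.0, [0.05, -0.0, 0.139], [-0.081, -0.004, 0.044], [[0.9, 0.015, -0.435], [0.0, -0.999, -0.035], [-0.435, 0.031, -0.9]], 265.824, 76.957, 33, 0.038]
0.0425 1.08 -0.051 0 p [0.01, 0.008, 0.002, 0.0, 0.045, -3.03, 0.016, 0.338]
[0.0, -0.051, 0.064, 0.0, [0.021, 0.001, 0.155], [-0.085, 0.015, 0.033], [[0.975, -0.02, -0.219], [-0.0, -0.996, 0.093], [-0.22, -0.091, -0.971]], 315.38, 74.07, 33, 0.029]
0.0425 0.9 -0.051 0 p [0.011, -0.007, 0.001, 0.0, -0.337, 2.981, 0.031, -0.607]
[0.0, -0.051, 0.064, 0.0, [0.048, -0.0, 0.149], [-0.078, -0.014, 0.048], [[0.921, 0.04, -0.389], [0.0, -0.995, -0.101], [-0.391, 0.093, -0.916]], 242.154, 74.296, 33, 0.042]
real	4m19.792s
user	4m20.177s
sys	0m0.135s
```

```bash
cat >> h.py <<'E'
HEEL={"L":(np.array([.469,.1005,0]),-.09),"R":(np.array([.479,-.101,0]),.007)}
def Rt(yaw,lean):
    a=lean; return Ro.from_euler('z',yaw)*Ro.from_matrix([[np.cos(a),0,-np.sin(a)],[0,-1,0],[-np.sin(a),0,-np.cos(a)]])
def crate(side,x,y,z):
    h,yaw=HEEL[side]; return h+Ro.from_euler('z',yaw).apply([x,y,z])
def now():
    o=arm.get_obs(); return np.array(o["eef_pos"]),Ro.from_quat(o["orientation"]),o
def plan(way,vmax=.038,p0=None,R0=None):
    """way: list of (pos,Rot,minrows). prints rows"""
    p,R,_=now()
    if p0 is not None: p,R=p0,R0
    rows=[]
    for q,Q,n in way:
        rv=(R.inv()*Q).as_rotvec(); ang=np.degrees(np.linalg.norm(rv)); N=max(n,int(np.ceil(max(np.linalg.norm(q-p)/vmax,ang/5.8))),1)
        for i in range(N):
            Ri=R*Ro.from_rotvec(rv*i/N)
            rows.append([*np.round(Ri.inv().apply((q-p)/N),4),*np.round(np.degrees(rv/N)/6,3)])
        p,R=q,Q
    for i in range(0,len(rows),5): print([[float(x) for x in r] for r in rows[i:i+5]])
E
python3 - <<'E'
from h import *
print(now()[2]["clock"])
L=np.radians(17)
plan([(crate("L",-.06,0,.2),Rt(-.09,0),1),(crate("L",-.0265,0,.113),Rt(-.09,L),1)])
E
```

```text
0.25
[[0.022, -0.0299, 0.0017, -0.001, 0.0, 0.239], [0.0213, -0.0305, 0.0017, -0.001, 0.0, 0.239], [0.0205, -0.031, 0.0017, -0.001, 0.0, 0.239], [0.0197, -0.0315, 0.0017, -0.001, 0.0, 0.239], [0.0189, -0.032, 0.0017, -0.001, 0.0, 0.239]]
[[0.0181, -0.0325, 0.0016, -0.001, 0.0, 0.239], [0.0173, -0.0329, 0.0016, -0.001, 0.0, 0.239], [0.0165, -0.0333, 0.0016, -0.001, 0.0, 0.239], [0.0157, -0.0337, 0.0016, -0.001, 0.0, 0.239], [0.0148, -0.0341, 0.0016, -0.001, 0.0, 0.239]]
[[0.0139, -0.0345, 0.0016, -0.001, 0.0, 0.239], [0.0131, -0.0348, 0.0016, -0.001, 0.0, 0.239], [0.0122, -0.0351, 0.0016, -0.001, 0.0, 0.239], [0.0113, -0.0354, 0.0016, -0.001, 0.0, 0.239], [0.0104, -0.0357, 0.0016, -0.001, 0.0, 0.239]]
[[0.0095, -0.0359, 0.0016, -0.001, 0.0, 0.239], [0.0086, -0.0362, 0.0016, -0.001, 0.0, 0.239], [0.0077, -0.0364, 0.0016, -0.001, 0.0, 0.239], [0.0068, -0.0366, 0.0016, -0.001, 0.0, 0.239], [0.0112, -0.0, 0.029, 0.0, -0.944, -0.0]]
[[0.014, -0.0, 0.0278, 0.0, -0.944, -0.0], [0.0166, -0.0, 0.0262, 0.0, -0.944, -0.0]]
```

>>> drive_tool:
  motion:
    - [[0.022,-0.03,0.0017,0,0,0.24],[0.0215,-0.0305,0.0017,0,0,0.24],[0.0205,-0.031,0.0017,0,0,0.24],[0.0195,-0.0315,0.0017,0,0,0.24],[0.019,-0.032,0.0017,0,0,0.24]]
  gripper: 1

```text
clock: 0.67
eef_pos: [0.281, -0.3971, 0.2227]
orientation: [0.992, 0.129, 0.0, -0.0]
ft_force: [0.8, 0.4, -0.3]
grip_width: 0.296
grip_force: 0.0
```

>>> drive_tool:
  motion:
    - [[0.018,-0.0325,0.0016,0,0,0.24],[0.0175,-0.033,0.0016,0,0,0.24],[0.0165,-0.0335,0.0016,0,0,0.24],[0.0155,-0.034,0.0016,0,0,0.24],[0.015,-0.034,0.0016,0,0,0.24]]

```text
clock: 1.08
eef_pos: [0.3269, -0.2165, 0.2149]
orientation: [0.998, 0.066, 0.0, 0.0]
ft_force: [0.7, 0.4, 0.8]
grip_width: -0.002
grip_force: 0.0
```

>>> drive_tool:
  motion:
    - [[0.014,-0.0345,0.0016,0,0,0.24],[0.013,-0.035,0.0016,0,0,0.24],[0.012,-0.035,0.0016,0,0,0.24],[0.0115,-0.0355,0.0016,0,0,0.24],[0.0105,-0.0355,0.0016,0,0,0.24]]

```text
clock: 1.5
eef_pos: [0.3732, -0.0364, 0.207]
orientation: [1.0, 0.004, 0.0, 0.0]
ft_force: [0.3, 0.5, -0.3]
grip_width: 0.003
grip_force: 0.0
```

>>> drive_tool:
  motion:
    - [[0.0095,-0.036,0.0016,0,0,0.24],[0.0085,-0.036,0.0016,0,0,0.24],[0.0075,-0.0365,0.0016,0,0,0.24],[0.007,-0.0365,0.0016,0,0,0.24],[0.011,0,0.029,0,-0.94,0]]

```text
clock: 1.92
eef_pos: [0.4186, 0.112, 0.1747]
orientation: [0.998, -0.041, -0.047, -0.003]
ft_force: [0.8, -0.3, 0.5]
grip_width: 0.0
grip_force: 0.0
```

>>> drive_tool:
  motion:
    - [[0.014,0,0.028,0,-0.94,0],[0.0165,0,0.026,0,-0.94,0],[0,0,0,0,0,0],[0,0,0,0,0,0]]

```text
clock: 2.25
eef_pos: [0.4423, 0.1028, 0.1093]
orientation: [0.987, -0.045, -0.151, -0.007]
ft_force: [-0.5, 0.4, 0.2]
grip_width: -0.003
grip_force: 0.0
```

Run:
```python
from h import *
p,R,o=now(); print(o["clock"],p.round(4),R.as_matrix().round(3).tolist(),o["ft_force"].round(2),o["grip_width"],"want",crate("L",-.0265,0,.113).round(4))
c=camera("wrist"); save(c,"w1")
```

```text
2.25 [0.4423 0.1028 0.1093] [[0.95, -0.092, -0.298], [-0.088, -0.996, 0.027], [-0.299, 0.001, -0.954]] [-0.52  0.44  0.17] -0.0026258567811316045 want [0.4426 0.1029 0.113 ]
```

View pics/w1.png

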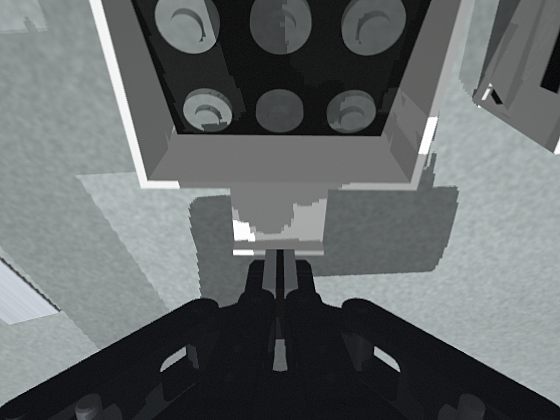

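The wrist view shows the left crate centred: its near rim is on row 187 (cols 140–420), the ledge spans cols 232–325 and the lip is at row 252. The closed fingertips at (280,255) sit just above the ledge.

Run:
```python
from h import *
c=camera("wrist"); print("near rim",onz(c,279,187,.08).round(4), "heel guess",HEEL["L"][0])
p,R,_=now(); L=np.radians(17); Q=Rt(-.09,L)
way=[(crate("L",-.0265,0,.085),Q,3)]
for th in (.1,.2,.3,.4,.5,.6,.7,.8,.9,1.0,1.04):
    s,k=np.sin(th),np.cos(th); way.append((crate("L",-.016*k-.08*s-.0105,0,.08*k-.016*s+.003),Q,1))
plan(way)
```

```text
near rim [0.4679 0.1002 0.08  ] heel guess [0.469  0.1005 0.    ]
[[0.003, 0.0, 0.0091, -0.002, -0.002, -0.006], [0.003, 0.0, 0.0091, -0.002, -0.002, -0.006], [0.003, 0.0, 0.0091, -0.002, -0.002, -0.006], [-0.0064, 0.0, 0.0061, 0.0, 0.0, 0.0], [-0.0065, -0.0, 0.0049, 0.0, 0.0, 0.0]]
[[-0.006, 0.0, 0.0055, 0.0, 0.0, 0.0], [-0.0054, 0.0, 0.0061, 0.0, 0.0, 0.0], [-0.0048, -0.0, 0.0066, 0.0, 0.0, 0.0], [-0.0041, 0.0, 0.007, 0.0, 0.0, 0.0], [-0.0034, -0.0, 0.0074, 0.0, 0.0, 0.0]]
[[-0.0026, -0.0, 0.0077, 0.0, 0.0, 0.0], [-0.0018, 0.0, 0.0079, 0.0, 0.0, 0.0], [-0.001, 0.0, 0.0081, 0.0, 0.0, 0.0], [-0.0002, 0.0, 0.0033, 0.0, 0.0, 0.0]]
```

>>> drive_tool:
  motion:
    - [[0.003,0,0.009,0,0,0],[0.003,0,0.009,0,0,0],[0.003,0,0.009,0,0,0],[-0.0064,0,0.006,0,0,0],[-0.0065,0,0.005,0,0,0]]

```text
clock: 2.77
eef_pos: [0.4287, 0.1042, 0.0785]
orientation: [0.988, -0.045, -0.145, -0.007]
ft_force: [2.9, -0.3, 0.1]
grip_width: -0.001
grip_force: 1.1
```

>>> drive_tool:
  motion:
    - [[-0.006,0,0.0055,0,0,0],[-0.0054,0,0.006,0,0,0],[-0.0024,0,0.0033,0,0,0],[-0.0024,0,0.0033,0,0,0],[-0.004,0,0.007,0,0,0]]

```text
clock: 3.18
eef_pos: [0.4, 0.1069, 0.0605]
orientation: [0.988, -0.045, -0.148, -0.007]
ft_force: [-1.6, 0.1, 3.9]
grip_width: -0.001
grip_force: 1.7
```

>>> drive_tool:
  motion:
    - [[-0.0017,0,0.0037,0,0,0],[-0.0017,0,0.0037,0,0,0],[-0.0013,0,0.0038,0,0,0],[-0.0013,0,0.0038,0,0,0],[-0.001,0,0.004,0,0,0]]

```text
clock: 3.6
eef_pos: [0.3869, 0.1081, 0.0438]
orientation: [0.988, -0.045, -0.149, -0.007]
ft_force: [-4.5, 1.9, 4.6]
grip_width: -0.001
grip_force: 3.1
```

>>> drive_tool:
  motion:
    - [[-0.001,0,0.004,0,0,0],[-0.0005,0,0.004,0,0,0],[-0.0005,0,0.004,0,0,0],[0,0,0.003,0,0,0],[0,0,0,0,0,0]]

```text
clock: 4.02
eef_pos: [0.3832, 0.1084, 0.0295]
orientation: [0.988, -0.045, -0.147, -0.007]
ft_force: [-3.4, 0.1, 2.3]
grip_width: -0.001
grip_force: 2.0
```

Run:
```python
from h import *
p,R,o=now(); h,y=HEEL["L"]; print(o["clock"],Ro.from_euler('z',-y).apply(p-h).round(4),o["ft_force"].round(2))
a=camera("wrist"); b=camera("side")
im=np.hstack([cv2.resize(a["color"],(400,300)),cv2.resize(b["color"][140:320,160:400],(400,300),interpolation=cv2.INTER_CUBIC)])
cv2.imwrite("pics/tipL.png",im[:,:,::-1])
```

```text
4.0167 [-0.0862  0.0001  0.0295] [-3.39  0.07  2.32]
```

View pics/tipL.png

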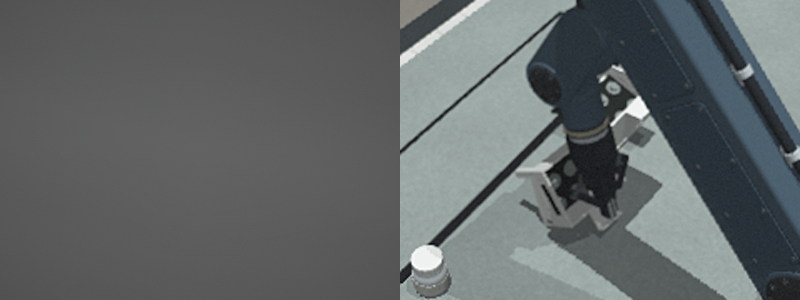

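The left crate stands well over, at about 1.05 rad (side crop, about (570,190)). The wrist picture is an even grey, because the camera is looking at the far wall from close by. The tool has to lean a little more.

>>> drive_tool:
  motion:
    - [[0,0,0,0,-0.35,0],[0,0,0,0,-0.35,0],[0,0,0,0,0,0]]

```text
clock: 4.37
eef_pos: [0.3855, 0.1082, 0.0298]
orientation: [0.982, -0.045, -0.182, -0.008]
ft_force: [-1.9, 1.0, 1.4]
grip_width: -0.001
grip_force: 1.3
```

```bash
cat > look.py <<'E'
from h import *
import sys
p,R,o=now(); h,y=HEEL[sys.argv[1]]; print(o["clock"],Ro.from_euler('z',-y).apply(p-h).round(4),"f",o["ft_force"].round(2),"lean",np.degrees(np.arcsin(-R.as_matrix()[2,0])).round(1))
a=camera("wrist")["color"]; save({"color":a},sys.argv[2])
g=a.max(2); print(cv2.resize(g,(14,12),interpolation=cv2.INTER_AREA))
E
python3 look.py L l2
```

```text
4.3667 [-0.0839  0.0001  0.0298] f [-1.87  0.96  1.35] lean 21.0
[[190 187 128  98  96  96  97  97  99 101 105 121 137 149]
 [166 169 171 173 174 175 176 176 176 175 173 172 170 167]
 [167 170 172 173 174 175 176 176 175 175 174 172 170 168]
 [163 166 169 172 174 175 175 176 175 175 174 173 171 168]
 [ 31  31  32  32  33  33  34  35  36  37  37  37  37  38]
 [ 31  32  32  32  33  32  33  32  32  33  32  33  32  32]
 [ 81  82  91 103 104 105 105 104 102 100 111  86  76  75]
 [134 144 191 183 161 159 131 143 212 210 225 187 141 134]
 [182 204 221 208 115 102  52  57 161 186 232 232 227 188]
 [202 203 194 111  40  38  42  41  41  43 113 217 229 226]
 [217 142  51  38  60  39  45  45  39  70  39  53 159 224]
 [ 88  37  51  42  36  35  36  36  35  36  40  51  37  88]]
```

>>> drive_tool:
  motion:
    - [[0,0,0,0,-0.3,0],[0,0,0,0,-0.3,0],[0,0,0,0,0,0]]

```text
clock: 4.67
eef_pos: [0.3847, 0.1083, 0.0299]
orientation: [0.976, -0.045, -0.212, -0.01]
ft_force: [-1.4, -0.1, 1.3]
grip_width: -0.001
grip_force: 0.8
```

```bash
python3 look.py L l3
```

```text
4.6667 [-0.0847  0.0002  0.0299] f [-1.35 -0.11  1.26] lean 24.6
[[166  89  49  44  42  42  43  43  44  44  48  53  72 112]
 [139 134 165 159 155 152 150 148 148 149 151 160 128 137]
 [ 44  34  30  31  31  32  34  35  36  36  36  37  43  54]
 [ 30  31  31  31  32  32  32  32  32  32  31  31  31  30]
 [ 34  34  35  35  35  35  35  35  34  35  35  34  34  34]
 [ 34  34  35  35  35  35  35  35  35  35  35  34  35  34]
 [ 34  34  35  35  35  35  35  35  35  35  35  34  35  34]
 [ 87  89 122 108  85  85  60  68 123 123 122 114  82  78]
 [184 212 224 222 122 108  56  60 167 192 239 239 228 182]
 [218 213 203 113  43  42  45  44  44  47 117 223 235 233]
 [231 156  54  41  65  43  48  49  42  73  41  56 166 233]
 [ 93  40  55  46  39  38  38  38  38  38  43  55  40  93]]
```

View pics/l3.png

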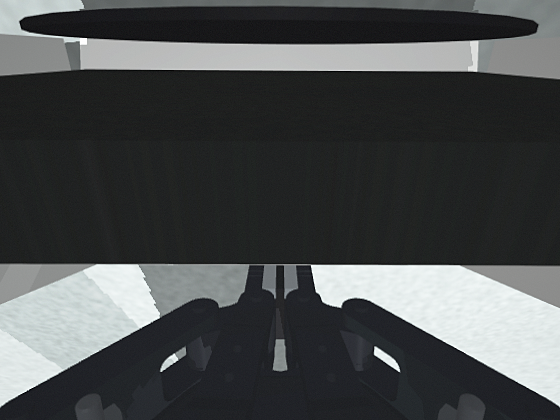

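The picture shows a solid black ellipse at rows 5–45, cols 20–538, on the pale underside just beyond the far wall. That is the stamp, so the left crate is the stamped one. I'll lower it gently, then check the right one.

>>> drive_tool:
  motion:
    - [[0,0,0,0,0.65,0],[0,0,0,0,0.65,0],[0,0,-0.007,0,0,0],[0.001,0,-0.008,0,0,0],[0.002,0,-0.008,0,0,0]]

```text
clock: 5.13
eef_pos: [0.3926, 0.1076, 0.0524]
orientation: [0.988, -0.045, -0.148, -0.007]
ft_force: [-0.4, -0.7, 2.0]
grip_width: -0.0
grip_force: 0.9
```

>>> drive_tool:
  motion:
    - [[0.0026,0,-0.0077,0,0,0],[0.0034,0,-0.0074,0,0,0],[0.004,0,-0.007,0,0,0],[0.005,0,-0.0066,0,0,0],[0.0054,0,-0.006,0,0,0]]

```text
clock: 5.55
eef_pos: [0.4222, 0.1048, 0.0797]
orientation: [0.988, -0.045, -0.148, -0.007]
ft_force: [-2.4, 0.2, 8.6]
grip_width: -0.002
grip_force: 3.5
```

>>> drive_tool:
  motion:
    - [[0.006,0,-0.0055,0,0,0],[0.0064,0,-0.005,0,0,0],[0.0064,0,-0.006,0,0,0],[-0.003,0,-0.01,0,0,0],[-0.005,0,-0.02,0,0,0]]

```text
clock: 5.97
eef_pos: [0.4462, 0.1024, 0.1193]
orientation: [0.988, -0.046, -0.148, -0.007]
ft_force: [-0.2, 1.1, -0.1]
grip_width: -0.0
grip_force: 0.0
```

>>> drive_tool:
  motion:
    - [[-0.005,0,-0.025,0,0,0],[-0.005,0,-0.025,0,0,0],[0,0,0,0,0,0]]

```text
clock: 6.22
eef_pos: [0.455, 0.1021, 0.1747]
orientation: [0.989, -0.045, -0.142, -0.007]
ft_force: [0.4, -0.4, 0.4]
grip_width: 0.001
grip_force: 0.0
```

Run:
```python
from h import *
p,R,o=now(); print(o["clock"],p.round(4),o["ft_force"].round(2))
a=camera("wrist"); b=camera("side"); t=camera("top")
im=np.hstack([cv2.resize(a["color"],(400,300)),cv2.resize(b["color"][140:320,160:400],(400,300),interpolation=cv2.INTER_CUBIC)])
im=np.vstack([im,cv2.resize(t["color"][160:260,190:450],(800,300),interpolation=cv2.INTER_CUBIC)])
cv2.imwrite("pics/backL.png",im[:,:,::-1])
Q=Rt(.007,np.radians(17))
plan([(crate("L",-.06,0,.19),Q,2),(crate("R",-.06,0,.19),Q,1),(crate("R",-.0265,0,.113),Q,3)])
```

```text
6.2167 [0.455  0.1021 0.1747] [ 0.45 -0.38  0.42]
[[-0.0229, 0.0, -0.0031, -0.138, -0.013, -0.451], [-0.0229, -0.001, -0.0031, -0.138, -0.013, -0.451], [0.0013, 0.0346, -0.0004, 0.0, 0.0, 0.0], [0.0013, 0.0346, -0.0004, 0.0, 0.0, 0.0], [0.0013, 0.0346, -0.0004, 0.0, 0.0, 0.0]]
[[0.0013, 0.0346, -0.0004, 0.0, 0.0, 0.0], [0.0013, 0.0346, -0.0004, 0.0, 0.0, 0.0], [0.0013, 0.0346, -0.0004, 0.0, 0.0, 0.0], [0.0182, -0.0, 0.0213, 0.0, 0.0, 0.0], [0.0182, -0.0, 0.0213, 0.0, 0.0, 0.0]]
[[0.0182, -0.0, 0.0213, 0.0, 0.0, 0.0]]
```

View pics/backL.png

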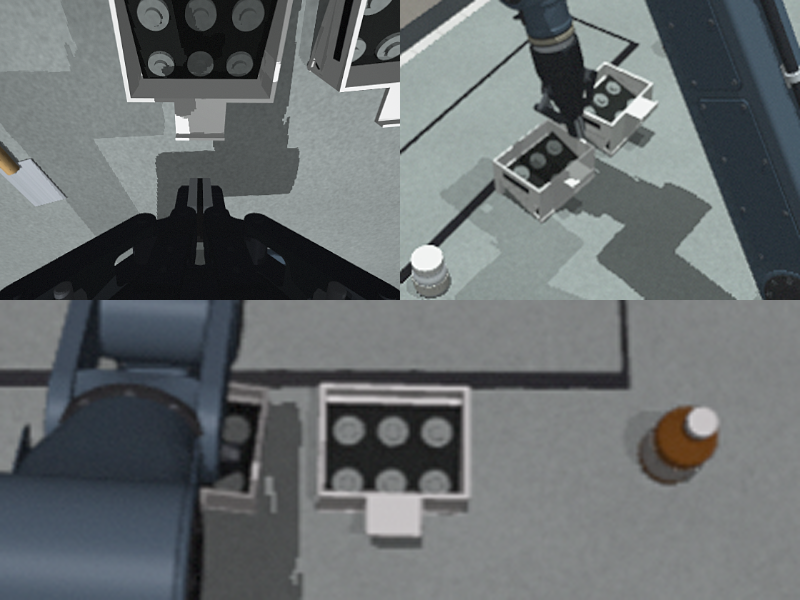

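The left crate is flat again: in the side crop it sits at (545,170) and in the wrist view its rim is square at row 100. The right crate and the bottle haven't moved. Next is the right crate.

>>> drive_tool:
  motion:
    - [[-0.023,0,-0.003,-0.14,0,-0.45],[-0.023,-0.001,-0.003,-0.14,0,-0.45],[0.0013,0.0346,-0.0004,0,0,0],[0.0013,0.0346,-0.0004,0,0,0],[0.0013,0.0346,-0.0004,0,0,0]]

```text
clock: 6.78
eef_pos: [0.4124, 0.002, 0.189]
orientation: [0.989, 0.005, -0.148, 0.001]
ft_force: [0.1, -0.6, -0.3]
grip_width: 0.004
grip_force: 0.0
```

>>> drive_tool:
  motion:
    - [[0.0013,0.0346,-0.0004,0,0,0],[0.0013,0.0346,-0.0004,0,0,0],[0.0013,0.0346,-0.0004,0,0,0],[0.018,0,0.021,0,0,0],[0.018,0,0.021,0,0,0]]

```text
clock: 7.2
eef_pos: [0.4412, -0.1038, 0.1384]
orientation: [0.989, 0.001, -0.146, 0.001]
ft_force: [1.1, 1.6, 0.5]
grip_width: 0.002
grip_force: 0.0
```

>>> drive_tool:
  motion:
    - [[0.018,0,0.021,0,0,0],[0,0,0,0,0,0],[0,0,0,0,0,0]]

```text
clock: 7.45
eef_pos: [0.45, -0.1008, 0.1123]
orientation: [0.989, 0.004, -0.15, -0.0]
ft_force: [-0.8, -0.5, 0.7]
grip_width: 0.0
grip_force: 0.0
```

Run:
```python
from h import *
c=camera("wrist"); a=c["color"]; save(c,"w2")
# near rim: bright edge -> strongest vertical gradient lines at columns left/right of the ledge
g=a.max(2).astype(int)
for u in (170,200,279,360,390):
    d=g[150:300,u]; print(u,[(150+i,int(d[i+2]-d[i])) for i in range(len(d)-2) if abs(d[i+2]-d[i])>35][:12])
for v in (215,230):
    d=g[v,180:380]; print("row",v,[(180+i,int(d[i+2]-d[i])) for i in range(len(d)-2) if abs(d[i+2]-d[i])>35])
p,R,o=now(); print(o["clock"],p.round(4),"want",crate("R",-.0265,0,.113).round(4),R.as_matrix()[:,0].round(3))
Q=Rt(.007,np.radians(17)); way=[(crate("R",-.0265,0,.085),Q,3)]
plan(way)
```

```text
170 [(176, 141), (177, 131), (183, -122), (184, -136)]
200 [(251, 84), (252, 52), (296, -104), (297, -164)]
279 [(225, 40), (233, -42), (234, -50), (244, 57), (245, 49), (247, -86), (248, -180), (249, -74)]
360 [(176, 60), (177, 37), (213, -57), (214, -93), (227, 75), (228, 93), (296, -73), (297, -187)]
390 [(176, 62)]
row 215 [(232, 58), (233, 81), (239, -36), (240, -55), (290, 47), (291, 57), (323, -66), (324, -77), (362, 56), (363, 69)]
row 230 [(234, 73), (235, 57), (322, -70), (323, -54), (357, 81), (358, 99)]
7.5 [ 0.4504 -0.1009  0.1135] want [ 0.4525 -0.1012  0.113 ] [ 0.956  0.007 -0.294]
[[0.0034, 0.0001, 0.0089, -0.002, 0.007, 0.002], [0.0034, 0.0001, 0.0089, -0.002, 0.007, 0.002], [0.0034, 0.0001, 0.0089, -0.002, 0.007, 0.002]]
```

>>> drive_tool:
  motion:
    - [[0.0034,0,0.009,0,0,0],[0.0034,0,0.009,0,0,0],[0.0034,0,0.009,0,0,0],[-0.0064,0,0.006,0,0,0],[-0.0065,0,0.005,0,0,0]]

```text
clock: 7.92
eef_pos: [0.4381, -0.1016, 0.0783]
orientation: [0.989, 0.004, -0.147, 0.001]
ft_force: [1.0, 0.6, 3.7]
grip_width: 0.0
grip_force: 1.4
```

>>> drive_tool:
  motion:
    - [[-0.006,0,0.0055,0,0,0],[-0.0054,0,0.006,0,0,0],[-0.0024,0,0.0033,0,0,0],[-0.0024,0,0.0033,0,0,0],[-0.004,0,0.007,0,0,0]]

```text
clock: 8.33
eef_pos: [0.41, -0.1014, 0.0607]
orientation: [0.989, 0.003, -0.148, 0.001]
ft_force: [-1.2, -0.6, 4.1]
grip_width: -0.0
grip_force: 2.2
```

>>> drive_tool:
  motion:
    - [[-0.0017,0,0.0037,0,0,0],[-0.0017,0,0.0037,0,0,0],[-0.0013,0,0.0038,0,0,0],[-0.0013,0,0.0038,0,0,0],[-0.001,0,0.004,0,0,0]]

```text
clock: 8.75
eef_pos: [0.3969, -0.1012, 0.044]
orientation: [0.989, 0.004, -0.149, 0.0]
ft_force: [-4.9, -0.6, 4.6]
grip_width: 0.002
grip_force: 3.1
```

>>> drive_tool:
  motion:
    - [[-0.001,0,0.004,0,0,0],[-0.0005,0,0.004,0,0,0],[-0.0005,0,0.004,0,0,0],[0,0,0.003,0,0,0],[0,0,0,0,0,0]]

```text
clock: 9.17
eef_pos: [0.3927, -0.1016, 0.0296]
orientation: [0.989, 0.003, -0.147, 0.001]
ft_force: [-3.6, 0.9, 2.5]
grip_width: -0.001
grip_force: 2.0
```

>>> drive_tool:
  motion:
    - [[0,0,0,0,-0.35,0],[0,0,0,0,-0.35,0],[0,0,0,0,-0.3,0],[0,0,0,0,-0.3,0],[0,0,0,0,0,0]]

```text
clock: 9.58
eef_pos: [0.3931, -0.1019, 0.0308]
orientation: [0.977, 0.004, -0.215, 0.001]
ft_force: [-4.5, -0.8, 6.9]
grip_width: -0.002
grip_force: 2.7
```

```bash
python3 look.py R r3
```

```text
9.5833 [-0.0859 -0.0003  0.0308] f [-4.48 -0.82  6.89] lean 24.9
[[106 105 108 109 110 112 112 111 112 113 111 120 150 230]
 [129 135 149 151 152 153 155 156 155 156 156 158 174 200]
 [166 168 170 171 172 172 173 173 172 172 171 170 168 166]
 [167 169 171 172 173 173 173 174 173 173 172 171 169 167]
 [ 92  92  92  91  91  90  89  87  86  84  82  79  77  74]
 [ 34  34  35  35  35  35  35  35  35  35  34  34  34  33]
 [128 129 130 130 130 130 129 128 128 127 126 124 123 120]
 [186 186 187 186 186 185 184 183 182 181 180 178 176 173]
 [ 34  35  36  36  36  37  37  36  37  37  36  37  36  35]
 [125 128 125  93  45  44  50  50  46  48 102 209 221 217]
 [137 108  51  44  75  45  60  61  45  76  44  59 170 238]
 [ 58  42  58  49  41  40  41  41  40  41  45  58  42  96]]
```

View pics/r3.png

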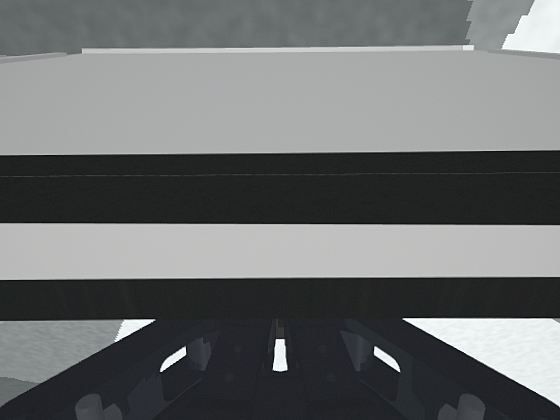

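The right crate is tipped. It shows its far wall at rows 50–155 with plain bench above it, but the underside isn't in view yet. I'll lean slightly further before deciding.

>>> drive_tool:
  motion:
    - [[-0.001,0,0.002,0,-0.15,0],[-0.001,0,0.002,0,-0.15,0],[0,0,0,0,0,0]]

```text
clock: 9.88
eef_pos: [0.3898, -0.102, 0.0277]
orientation: [0.973, 0.003, -0.229, 0.001]
ft_force: [-3.6, -0.0, 5.3]
grip_width: -0.001
grip_force: 2.1
```

```bash
python3 look.py R r4; python3 -c "
import cv2,numpy as np
a=cv2.imread('pics/l2.png').max(2); b=cv2.imread('pics/r4.png').max(2)
for n,g in(('l2',a),('r4',b)): print(n,[int(x) for x in g[:220:6,280]])"
```

```text
9.8833 [-0.0893 -0.0004  0.0277] f [-3.57 -0.01  5.25] lean 26.5
[[155 156 159 162 162 164 165 165 164 167 164 161 211 247]
 [214 213 224 226 227 228 230 230 231 231 232 232 231 234]
 [234 235 237 237 238 238 239 239 238 238 237 237 235 234]
 [142 142 141 140 140 138 136 134 131 129 126 122 120 116]
 [ 53  54  54  55  55  55  55  55  55  55  55  54  53  53]
 [ 53  54  55  55  55  55  55  55  55  55  55  55  54  53]
 [ 53  54  54  55  55  55  55  55  55  55  55  55  54  53]
 [ 54  56  56  56  56  57  57  57  56  56  56  56  56  55]
 [ 56  57  57  57  58  58  58  58  58  58  58  57  57  56]
 [ 55  56  57  57  57  58  58  57  58  58  57  56  57  56]
 [109  79  61  63  64  62  65  65  62  65  63  61  95 157]
 [ 90  66  88  77  65  63  64  64  63  64  71  88  66 117]]
l2 [98, 98, 102, 49, 34, 177, 176, 176, 174, 177, 178, 176, 176, 177, 177, 175, 176, 176, 175, 175, 175, 176, 176, 180, 31, 33, 30, 34, 31, 32, 28, 31, 34, 28, 32, 35, 31]
r4 [162, 164, 163, 162, 161, 161, 164, 252, 238, 237, 238, 239, 239, 239, 238, 239, 239, 239, 239, 239, 109, 53, 53, 55, 57, 56, 53, 56, 55, 54, 56, 58, 52, 55, 54, 56, 56]
```

In r4 the right crate is at about 1.09 rad. Only pale wall and bench show beyond the edge, with no dark band. In the left crate's l2 picture, the black band already showed at rows 18–27 with less lean. The stamped crate is the left one, so I'll lower the right crate.

>>> drive_tool:
  motion:
    - [[0,0,-0.002,0,0.8,0],[0,0,-0.002,0,0.78,0],[0,0,-0.007,0,0,0],[0.001,0,-0.008,0,0,0],[0.002,0,-0.008,0,0,0]]

```text
clock: 10.35
eef_pos: [0.4024, -0.1023, 0.0532]
orientation: [0.989, 0.003, -0.148, 0.001]
ft_force: [-0.5, -0.4, 1.7]
grip_width: 0.0
grip_force: 0.9
```

>>> drive_tool:
  motion:
    - [[0.0026,0,-0.0077,0,0,0],[0.0034,0,-0.0074,0,0,0],[0.004,0,-0.007,0,0,0],[0.005,0,-0.0066,0,0,0],[0.0054,0,-0.006,0,0,0]]

```text
clock: 10.77
eef_pos: [0.4305, -0.1016, 0.0806]
orientation: [0.989, 0.004, -0.149, 0.001]
ft_force: [-3.1, 0.5, 7.6]
grip_width: -0.004
grip_force: 3.2
```

>>> drive_tool:
  motion:
    - [[0.006,0,-0.0055,0,0,0],[0.0064,0,-0.005,0,0,0],[0.0064,0,-0.006,0,0,0],[-0.003,0,-0.01,0,0,0],[-0.005,0,-0.02,0,0,0]]

```text
clock: 11.18
eef_pos: [0.454, -0.1009, 0.12]
orientation: [0.989, 0.004, -0.149, 0.0]
ft_force: [0.1, -1.0, -0.5]
grip_width: 0.0
grip_force: 0.0
```

>>> drive_tool:
  motion:
    - [[-0.011,0,-0.025,0,0,0],[-0.011,0,-0.025,0,0,0],[-0.02,0,-0.02,0,0,0],[0,0,0,0,0,0]]

```text
clock: 11.52
eef_pos: [0.4353, -0.1018, 0.2041]
orientation: [0.989, 0.003, -0.145, 0.002]
ft_force: [-1.2, 0.5, -0.9]
grip_width: 0.001
grip_force: 0.0
```

Run:
```python
from h import *
p,R,o=now(); print(o["clock"],p.round(4),o["ft_force"].round(2))
a=camera("wrist"); b=camera("side"); t=camera("top")
im=np.hstack([cv2.resize(a["color"],(400,300)),cv2.resize(b["color"][140:320,160:400],(400,300),interpolation=cv2.INTER_CUBIC)])
im=np.vstack([im,cv2.resize(t["color"][160:260,190:390],(600,300),interpolation=cv2.INTER_CUBIC)[:, :800] if 0 else cv2.resize(t["color"][160:260,180:446],(800,300),interpolation=cv2.INTER_CUBIC)])
cv2.imwrite("pics/backR.png",im[:,:,::-1])
Q=Rt(-.09,0)
# open fingers straddling the ledge, low, 40 mm behind the lip, then push
plan([(p+[-.02,0,.05],Q,1),(crate("L",-.09,0,.15),Q,1),(crate("L",-.09,0,.03),Q,1),(crate("L",-.02,0,.03),Q,3)])
```

```text
11.5167 [ 0.4353 -0.1018  0.2041] [-1.16  0.46 -0.87]
[[-0.0086, 0.0001, -0.0115, 0.036, 0.707, 0.229], [-0.0078, 0.0002, -0.0121, 0.036, 0.707, 0.229], [-0.0068, 0.0004, -0.0126, 0.036, 0.707, 0.229], [-0.0059, 0.0005, -0.0131, 0.036, 0.707, 0.229], [-0.0078, -0.0295, 0.0149, 0.0, 0.0, 0.0]]
[[-0.0078, -0.0295, 0.0149, 0.0, 0.0, 0.0], [-0.0078, -0.0295, 0.0149, 0.0, 0.0, 0.0], [-0.0078, -0.0295, 0.0149, 0.0, 0.0, 0.0], [-0.0078, -0.0295, 0.0149, 0.0, 0.0, 0.0], [-0.0078, -0.0295, 0.0149, 0.0, 0.0, 0.0]]
[[-0.0078, -0.0295, 0.0149, 0.0, 0.0, 0.0], [0.0, 0.0, 0.03, 0.0, 0.0, 0.0], [0.0, 0.0, 0.03, 0.0, 0.0, 0.0], [0.0, 0.0, 0.03, 0.0, 0.0, 0.0], [0.0, 0.0, 0.03, 0.0, 0.0, 0.0]]
[[0.0233, 0.0, 0.0, 0.0, 0.0, 0.0], [0.0233, 0.0, 0.0, 0.0, 0.0, 0.0], [0.0233, 0.0, 0.0, 0.0, 0.0, 0.0]]
```

View pics/backR.png

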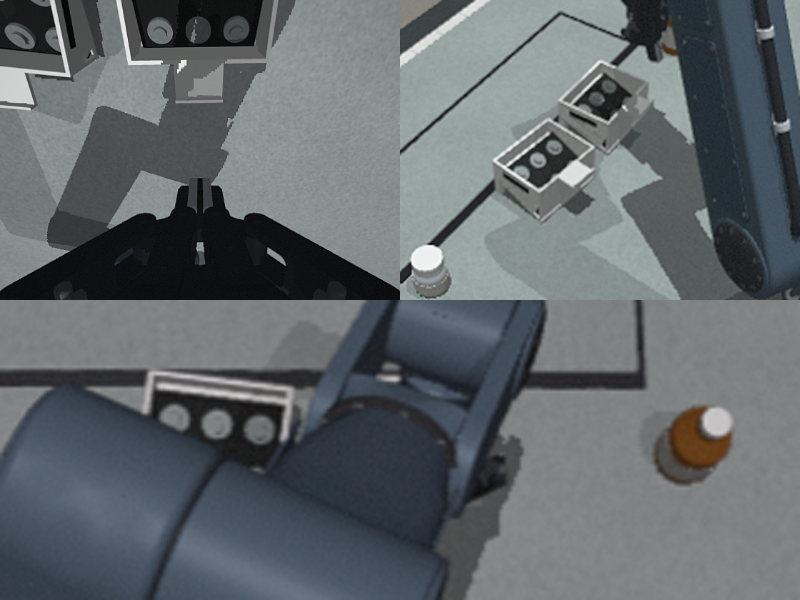

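Both crates are flat: in the side crop the left is at (545,170) and the right at (605,105), with the bottle and jar untouched. Now I'll open the gripper and push the left crate with the fingers straddling its ledge.

>>> drive_tool:
  motion:
    - [[-0.0086,0,-0.0115,0.036,0.707,0.23],[-0.0078,0,-0.012,0.036,0.707,0.23],[-0.0068,0,-0.0125,0.036,0.707,0.23],[-0.006,0,-0.013,0.036,0.707,0.23],[-0.0078,-0.0295,0.015,0,0,0]]
  gripper: 0

```text
clock: 12.08
eef_pos: [0.4121, -0.0751, 0.2417]
orientation: [0.999, -0.049, 0.005, 0.003]
ft_force: [1.1, 0.3, -0.5]
grip_width: 0.708
grip_force: 0.0
```

>>> drive_tool:
  motion:
    - [[-0.0078,-0.0295,0.015,0,0,0],[-0.0078,-0.0295,0.015,0,0,0],[-0.0078,-0.0295,0.015,0,0,0],[-0.0078,-0.0295,0.015,0,0,0],[-0.0078,-0.0295,0.015,0,0,0]]

```text
clock: 12.5
eef_pos: [0.3835, 0.0811, 0.1623]
orientation: [0.999, -0.046, -0.001, -0.0]
ft_force: [-0.1, 0.4, -0.7]
grip_width: 0.997
grip_force: 0.0
```

>>> drive_tool:
  motion:
    - [[-0.0078,-0.0295,0.015,0,0,0],[0,0,0,0,0,0],[0,0,0,0,0,0]]

```text
clock: 12.75
eef_pos: [0.3776, 0.1112, 0.1472]
orientation: [0.999, -0.043, -0.003, 0.0]
ft_force: [0.5, -0.8, 0.1]
grip_width: 1.0
grip_force: 0.0
```

Run:
```python
from h import *
p,R,o=now(); print(o["clock"],p.round(4),"want",crate("L",-.09,0,.15).round(4),o["grip_width"],R.as_matrix()[:,0].round(3),R.as_matrix()[:,2].round(3))
c=camera("wrist"); save(c,"w5"); g=c["color"].max(2).astype(int)
m=(g>185).astype(np.uint8); m[260:]=0
for k in cv2.findContours(m,cv2.RETR_EXTERNAL,cv2.CHAIN_APPROX_SIMPLE)[0]:
    if cv2.contourArea(k)>60: print(cv2.boundingRect(k))
Q=Rt(-.09,0)
plan([(crate("L",-.09,0,.025),Q,1),(crate("L",-.02,0,.025),Q,1),(crate("L",.15,0,.025),Q,12)])
```

```text
12.75 [0.3776 0.1112 0.1472] want [0.3794 0.1086 0.15  ] 1.0003236915470466 [ 0.996 -0.086 -0.006] [-0.006  0.    -1.   ]
(242, 118, 85, 6)
(515, 0, 45, 21)
(160, 0, 252, 118)
[[0.0003, 0.0004, 0.0307, 0.001, 0.008, 0.005], [0.0003, 0.0004, 0.0307, 0.001, 0.008, 0.005], [0.0002, 0.0004, 0.0307, 0.001, 0.008, 0.005], [0.0002, 0.0004, 0.0307, 0.001, 0.008, 0.005], [0.035, 0.0, 0.0, 0.0, 0.0, 0.0]]
[[0.035, 0.0, 0.0, 0.0, 0.0, 0.0], [0.0142, -0.0, 0.0, 0.0, 0.0, 0.0], [0.0142, -0.0, 0.0, 0.0, 0.0, 0.0], [0.0142, -0.0, 0.0, 0.0, 0.0, 0.0], [0.0142, -0.0, 0.0, 0.0, 0.0, 0.0]]
[[0.0142, -0.0, 0.0, 0.0, 0.0, 0.0], [0.0142, -0.0, 0.0, 0.0, 0.0, 0.0], [0.0142, -0.0, 0.0, 0.0, 0.0, 0.0], [0.0142, -0.0, 0.0, 0.0, 0.0, 0.0], [0.0142, -0.0, 0.0, 0.0, 0.0, 0.0]]
[[0.0142, -0.0, 0.0, 0.0, 0.0, 0.0], [0.0142, -0.0, 0.0, 0.0, 0.0, 0.0], [0.0142, -0.0, 0.0, 0.0, 0.0, 0.0]]
```

>>> drive_tool:
  motion:
    - [[0,0.0005,0.031,0,0,0],[0,0.0005,0.031,0,0,0],[0,0.0005,0.03,0,0,0],[0,0.0005,0.03,0,0,0],[0.03,0,0,0,0,0]]

```text
clock: 13.22
eef_pos: [0.3988, 0.1042, 0.0216]
orientation: [0.999, -0.046, -0.012, 0.0]
ft_force: [-0.6, -0.1, 0.2]
grip_width: 0.997
grip_force: 0.0
```

>>> drive_tool:
  motion:
    - [[0.03,0,0,0,0,0],[0.008,0,0,0,0,0],[0.006,0,0,0,0,0],[0.006,0,0,0,0,0],[0.008,0,0,0,0,0]]

```text
clock: 13.63
eef_pos: [0.4652, 0.0995, 0.027]
orientation: [0.999, -0.046, -0.002, 0.0]
ft_force: [-0.7, 1.1, -0.9]
grip_width: 1.001
grip_force: 0.0
```

>>> drive_tool:
  motion:
    - [[0.011,0,0,0,0,0],[0.012,0,0,0,0,0],[0.012,0,0,0,0,0],[0.012,0,0,0,0,0],[0.012,0,0,0,0,0]]

```text
clock: 14.05
eef_pos: [0.523, 0.0948, 0.0268]
orientation: [0.999, -0.045, -0.003, 0.0]
ft_force: [-3.0, -0.4, -0.1]
grip_width: 1.004
grip_force: 0.0
```

>>> drive_tool:
  motion:
    - [[0.012,0,0,0,0,0],[0.012,0,0,0,0,0],[0.012,0,0,0,0,0],[0.012,0,0,0,0,0],[0.012,0,0,0,0,0]]

```text
clock: 14.47
eef_pos: [0.5827, 0.0894, 0.0267]
orientation: [0.999, -0.045, -0.003, -0.0]
ft_force: [-2.2, -0.8, 0.9]
grip_width: 0.999
grip_force: 0.0
```

>>> drive_tool:
  motion:
    - [[0.01,0,0,0,0,0],[0.006,0,0,0,0,0],[0.003,0,0,0,0,0],[0,0,0,0,0,0]]

```text
clock: 14.8
eef_pos: [0.6034, 0.0875, 0.0266]
orientation: [0.999, -0.045, -0.001, 0.0]
ft_force: [-0.0, -0.2, -0.3]
grip_width: 1.0
grip_force: 0.0
```

Run:
```python
from h import *
p,R,o=now(); print(o["clock"],p.round(4),o["ft_force"].round(2))
h,y=HEEL["L"]; q=Ro.from_euler('z',-y).apply(p-h); print("rel",q.round(4))
wall=p+R.as_matrix()[:,0]*.011; print("near wall",wall.round(3)," past line", ((wall[0]-(.6198-.0337*wall[1]))).round(4))
t=camera("top"); s=camera("side")
im=np.vstack([cv2.resize(t["color"][110:260,140:420],(560,300),interpolation=cv2.INTER_CUBIC),cv2.resize(s["color"][140:320,100:436],(560,300),interpolation=cv2.INTER_CUBIC)])
cv2.imwrite("pics/push.png",im[:,:,::-1])
```

```text
14.8 [0.6034 0.0875 0.0266] [-0.01 -0.22 -0.28]
rel [ 0.1351 -0.0008  0.0266]
near wall [0.614 0.087 0.027]  past line -0.0025
```

View pics/push.png

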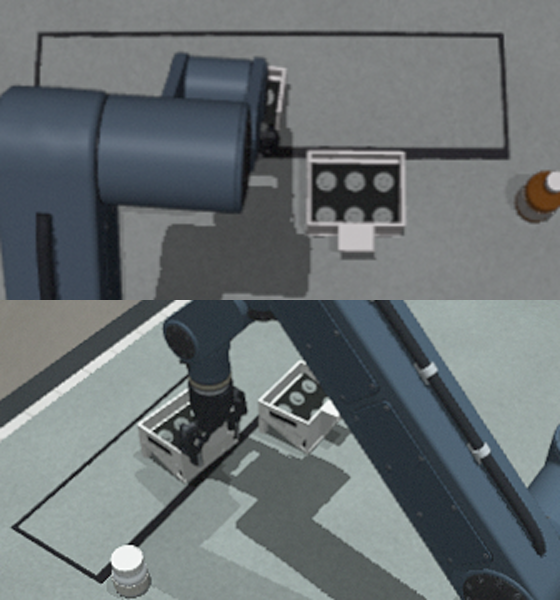

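The stamped crate is at the line and almost inside the bay (side crop, about (185,440)), and the right crate hasn't moved. About 36 mm more.

>>> drive_tool:
  motion:
    - [[0.006,0,0,0,0,0],[0.008,0,0,0,0,0],[0.008,0,0,0,0,0],[0.006,0,0,0,0,0],[0.004,0,0,0,0,0]]

```text
clock: 15.32
eef_pos: [0.6373, 0.0845, 0.0267]
orientation: [0.999, -0.045, 0.0, -0.0]
ft_force: [-2.3, 0.7, 0.5]
grip_width: 1.002
grip_force: 0.0
```

>>> drive_tool:
  motion:
    - [[0.003,0,0,0,0,0],[0.001,0,0,0,0,0],[0,0,0,0,0,0],[-0.01,0,0,0,0,0],[-0.03,0,0,0,0,0]]

```text
clock: 15.73
eef_pos: [0.6062, 0.087, 0.0275]
orientation: [0.999, -0.046, 0.005, 0.0]
ft_force: [1.4, -0.9, -0.5]
grip_width: 1.005
grip_force: 0.0
```

>>> drive_tool:
  motion:
    - [[-0.04,0,0,0,0,0],[-0.04,0,0,0,0,0],[0,0,-0.04,0,0,0],[0,0,-0.04,0,0,0],[0,0,-0.04,0,0,0]]

```text
clock: 16.15
eef_pos: [0.5191, 0.0952, 0.1474]
orientation: [0.999, -0.045, -0.001, 0.0]
ft_force: [0.8, 0.1, -0.3]
grip_width: 0.997
grip_force: 0.0
```

>>> drive_tool:
  motion:
    - [[-0.01,0.04,-0.01,0,0,0],[0,0.04,0,0,0,0],[0,0.04,0,0,0,0],[0,0.04,0,0,0,0],[0,0.04,0,0,0,0]]

```text
clock: 16.57
eef_pos: [0.4931, -0.1045, 0.1574]
orientation: [0.999, -0.045, 0.001, 0.001]
ft_force: [0.2, -0.2, 0.8]
grip_width: 1.0
grip_force: 0.0
```

>>> drive_tool:
  motion:
    - [[0,0.04,0,0,0,0],[0,0.04,0,0,0,0],[0,0.03,0,0,0,0],[0,0,0,0,0,0],[0,0,0,0,0,0]]

```text
clock: 16.98
eef_pos: [0.4831, -0.2143, 0.1568]
orientation: [0.999, -0.047, 0.001, 0.001]
ft_force: [0.9, 0.1, -0.1]
grip_width: 1.002
grip_force: 0.0
```

Run:
```python
from h import *
p,R,o=now(); print(o["clock"],p.round(4),o["ft_force"].round(2))
c=camera("top"); im=c["color"]; save(c,"top9")
g=im.max(2)
m=((g>165)&(cv2.cvtColor(im,cv2.COLOR_RGB2HSV)[:,:,1]<40)).astype(np.uint8); m[:135]=0; m[260:]=0;m[:,:205]=0;m[:,370:]=0
m=cv2.morphologyEx(m,cv2.MORPH_CLOSE,np.ones((3,3)))
for k in cv2.findContours(m,cv2.RETR_EXTERNAL,cv2.CHAIN_APPROX_NONE)[0]:
    if cv2.contourArea(k)<60: continue
    P=np.array([onz(c,u,v,.08)[:2] for u,v in k[:,0]],np.float32)
    print(cv2.boundingRect(k),cv2.minAreaRect(P),P.min(0),P.max(0))
s=camera("side")
out=np.vstack([cv2.resize(im[110:260,140:420],(560,300),interpolation=cv2.INTER_CUBIC),cv2.resize(s["color"][140:320,100:436],(560,300),interpolation=cv2.INTER_CUBIC)])
cv2.imwrite("pics/end.png",out[:,:,::-1])
```

```text
16.9833 [ 0.4831 -0.2143  0.1568] [ 0.91  0.1  -0.06]
(233, 135, 48, 42) ((0.6665157675743103, 0.09367401152849197), (0.15443208813667297, 0.09903368353843689), 66.8836669921875) [0.6170307  0.01435143] [0.74237186 0.15324932]
```

View pics/end.png

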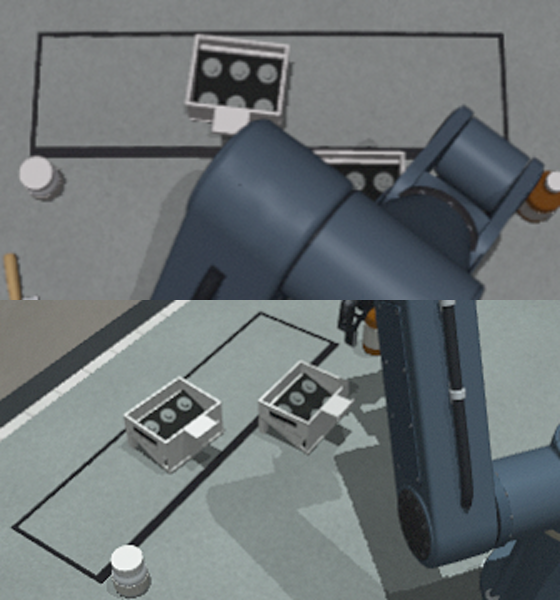

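The stamped crate lies flat in the bay: its rim corners are near (194,35), (288,48), (284,122) and (185,104) in the upper crop, clear of the tape. The other crate stands where it was, and the bottle and jar haven't moved.

Run:
```python
from h import *
c=camera("top")
P=np.array([onz(c,140+u/2,110+v/2,.08) for u,v in[(194,35),(288,48),(284,118),(187,104)]]); print(P.round(3).tolist())
near=P[2:].mean(0); o=P.mean(0); print("origin past",o[0]-(.6198-.0337*o[1]),"heel past",near[0]-(.6198-.0337*near[1]))
if .06<o[0]-(.6198-.0337*o[1])<.12: print(arm.finish_job())
```

```text
[[0.766, 0.147, 0.08], [0.75, 0.005, 0.08], [0.641, 0.008, 0.08], [0.658, 0.151, 0.08]]
origin past 0.08654295731292694 heel past 0.032234513410366206
the job is handed in; nothing more can be done
None
```

I tipped the left crate, then the right, and each settled back flat; the black stamp was under the left one. I pushed that crate into the bay, with its origin about 87 mm past the line by the top camera, and left the other crate, bottle, jar and spatula alone; the job is handed in, but no verdict came back.

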